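Seat a copper busbar blank in the drilling fixture and clamp it

TASK

Get the copper bar that lies in the fixture's loading channel over the yellow lip and into the pocket, and press it down until you feel it sits fully home on the pocket floor. Only then swing the red-handled clamp all the way shut over it and let go; do not bring the clamp down onto a bar that still stands proud, and leave the other things on the bench where they are.

Things in the scene. Friction and masses are not known exactly. Their poses are not given: they have to be found in the camera images.
- fixture: Bar-drilling fixture bolted to the bench, blue base 100 (x) by 262 (y) by 14 mm. Origin at bench height below the pocket's centre, z up; heights below are above the bench. Loading channel, floor at 26 mm, y -192 to -60 mm, open at -y. Side guides 7 mm thick, inner faces at x = -21 and 21 mm, tops at 32 mm, along channel and pocket. Hinge cheeks at x 31 to 49, y -16 to 16 mm, top 52 mm.
- lip (a point): Middle of the yellow lip's top, at x 0, y -48.5, z 28 mm in the fixture's frame. The lip crosses the channel: a ramp from 26 mm high at y = -60 to 28 mm at y = -50, flat to y = -47 mm, then a sheer drop into the pocket.
- pocket (a point): Centre of the pocket's floor, at x 0, y 0, z 20 mm in the fixture's frame. The pocket runs from y = -47 to +47 mm; beyond it a dark end stop, y 47 to 61 mm, top 34 mm above the bench.
- bar: The copper bar to be seated: 40 (x) by 90 (y) by 10 mm thick, about 0.3 kg, two dark bolt-hole marks on top. Origin at the centre of its underside. Starts lying in the loading channel, long axis along the fixture's y. Fully home, its origin is at x 0, y 0 (play 2 mm in y, 1 mm in x), z 20 mm in the fixture's frame and its top 30 mm above the bench.
- pad (a joint): Green lift-out pad, 34 by 70 mm, in the pocket's floor. Value in m: height of its top above the floor, 0 = flush, at most 0.006. Starts 3.5 to 5.5 mm up and holds the bar up by as much. No spring: it is stiff, carries the bar's weight, slides down to a hard stop under about 9 N in all (about 6 N of push on the bar), and stays where it is left.
- clamp (a joint): Clamp hinge angle, rad: 0 = shut (arm level, pointing to the fixture's -x across the bar), 1.57 upright, more = leaning back to the fixture's +x, stop at 2.4. Starts at 1.9 to 2.3. Stiff hinge (0.16 N m), stays at any angle. Steel strap 20 mm wide, 7 thick. A rubber foot, 14 mm diameter, 40 mm from the hinge, reaches 10 mm below the strap; shut, its tip is 30.5 mm above the bench.
- clamp_hinge (a point): The clamp's hinge axis, at x = 40, y = 0, z = 44 mm in the fixture's frame; the axis runs along the fixture's y.
- clamp_end (a point): Outer end of the clamp's red handle, on the arm's mid-line, 92 mm from the hinge axis. The handle is the outer 40 mm of the arm, 24 mm wide, 13 mm thick. The point's orientation is the arm's: at angle 0 the same as the fixture's.
- offcut: Bystander: short copper offcut 30 by 60 by 10 mm lying on the bench beside the fixture (not the bar to be seated).
- contactor: Bystander: grey and black contactor 56 by 45 by 62 mm high, near the fixture.
- driver: Bystander: orange-handled screwdriver, 190 mm long, lying on the bench.
- spanner: Bystander: steel spanner, 170 mm long, lying on the bench.
- tape: Bystander: black roll of tape 90 mm in diameter, 19 mm high.
Mind the look-alikes: they are no part of the job. Leave any green or white look-alike of the bar alone.

How it is judged (in metres and radians):
On the way:
1. the bar lies fully down in the pocket (tolerances as at the end) for 0.2 s with the clamp still open (over 0.7 rad) (x of bar in the frame of fixture between -0.004 and 0.004 m and y of bar in the frame of fixture between -0.005 and 0.005 m and z of bar in the frame of fixture below 0.0218 m and angle between bar's own z axis and vertical below 0.04 rad and value of joint pad below 0.0015 m and value of joint clamp above 0.7 rad), for 0.2 s.
At the end, for the whole second after the job is handed in: The bar lies at rest fully down in the pocket (within 4 mm across and 5 mm along of its centre, within 1.8 mm of the floor, tilted under 0.04 rad, lift-out pad within 1.5 mm of fully down) and the clamp is shut over it (under 0.06 rad) (x of bar in the frame of fixture between -0.004 and 0.004 m and y of bar in the frame of fixture between -0.005 and 0.005 m and z of bar in the frame of fixture below 0.0218 m and angle between bar's own z axis and vertical below 0.04 rad and value of joint pad below 0.0015 m and value of joint clamp below 0.06 rad and linear speed of bar below 0.02 m/s and velocity of joint clamp below 0.1 rad/s); the robot touches nothing.
It fails at once if the clamp is brought down (under 0.2 rad) while the bar is not fully down in the pocket (value of joint clamp below 0.2 rad and not (x of bar in the frame of fixture between -0.004 and 0.004 m and y of bar in the frame of fixture between -0.005 and 0.005 m and z of bar in the frame of fixture below 0.0218 m and angle between bar's own z axis and vertical below 0.04 rad and value of joint pad below 0.0015 m)).
It fails at once if a bystander on the bench is moved by more than 25 mm (distance of any of offcut, contactor, driver, spanner, tape from where it was at the start of the episode above 0.025 m).
It also fails if it takes over 58 s, if anything falls off the work surface, if the arm or the gripper's body presses on something with over 40 N, if the wrist force passes 120 N, or if a joint passes its speed limit or range.

ROBOT

A 6-joint arm with a two-finger parallel gripper is mounted at the origin on the work surface. World frame = base frame: x ahead of the robot, y to its left, z up, the work surface at z = 0. Lengths are in m, angles in degrees, forces in N, time in s.
With the tool pointing down it reaches from about 0.3 to 0.75 m from the base axis. Payload 8.5 kg.
Tool frame: the origin (TCP) lies between the finger pads; the fingertips stand 11 mm ahead of it and the grasp point (between the pads) lies 8 mm behind it; z points along the fingers, y is the direction in which the jaws open and shut (so a half turn about z gives the same grasp; the last joint's range is limited). The gripper opens to 85 mm and grips with 20 to 120 N. Pads are 22 mm wide; open, the fingers measure 114 mm over their backs; the gripper's body (76 mm by 85 mm) begins 54 mm behind the grasp point. The pads swing forward as they close: fully open they stand 13 mm farther back than shut.
Start: joints at [58.31, 21.807, 74.336, -0, 83.858, -12.336], TCP at [0.182, 0.519, 0.242] pointing down, gripper open.
Joint ranges: [-178.18, 178.18], [-50.72, 133.34], [12.68, 142.11], [-81.47, 261.47], [9.98, 163.14], [-165.26, 165.26]. Speed limits (degrees/s): [136.94, 136.94, 180, 180, 180, 180].

INTERFACE

Orientations are given as [roll, pitch, yaw] about the fixed x, y, z axes, in that order (R = Rz(yaw) Ry(pitch) Rx(roll)).
In Python, from workcell import robot gives the robot as it stands.
- The arm moves only by the shell command python3 -m handwheel 'ROWS' [OPENING] [FORCE]. ROWS is a JSON object of lists of equal length, an entry for each row: "delta_pos": the shift along the tool's x, y, z each as a share of 0.5 m, from -1 to 1, a list of three; "rotation": the turn, a rotation vector about the tool's x, y, z each as a share of 60 degrees, from -1 to 1, a list of three. A call has 1 to 20 rows; each row is the pose to reach, as a shift and turn from the pose measured when the call began, along the tool's axes at that moment; what a row does not reach only later rows make up. A row lasts 1/10 s, in which the tool goes at most 50 mm and 8.59 degrees, less where a joint would pass 70% of its speed; a pose out of reach is approached as far as the arm can. A call with a number of a shift or a turn outside -1 to 1 is refused whole. A call with a gripper value outside its range is refused whole. OPENING is the finger opening in mm, from 0 to 85.4, set as the call begins (- or left out, the last holds). The fingers move at their own pace and stop on an object; FORCE is the grip in N (left out, the last holds). Time passes only in rows, so rows that repeat a pose let the fingers close. It gives the time, the measured TCP pose, the force and the opening at its end, in the units of the state.
- robot.state(): the state, without advancing time (a new reading comes with each control period).
- robot.get_image(name): name is "scene" or "top" or "wrist"; returns a dict with "img" (480x640x3 uint8, blue, green, red), "fx", "fy", "cx", "cy" (pixels), "R" (3x3) and "t" (3): a world point X has camera coordinates R X + t. Camera axes: x right, y down, z forward; pixel columns grow to the right and rows downward; lengths in m; the calibration is good to about 2 mm. A picture is of the moment at which its call begins. There is no depth.
- robot.close_job(): hands the job in, once; it reports no verdict.
Trained networks look in a picture, given as the dict that the camera call returned (one of the last four; its "shot" number tells which), for a name from the list of things; names that differ only in an ending like _2 or _b are one class to them, and where a whole thing is asked for, a point or a joint stands for the part that bears it (a point fixed in the world has none). Each returns a list of dicts, best first, with "score" (0 to 1); they miss things now and then, are a little off and sometimes report something else, mostly with a low value. They report only what shows in the picture. A call takes as long as a camera call. They do not tell look-alikes from the thing itself.
- robot.boxes_of(target, picture): "xy" ([column, row] as shares, 0 to 1, of the picture: columns of its width, rows of its height, amid what is visible of it).
- robot.regions_of(target, picture): "mask" (480x640 bool, what is visible of it) and "xy" ([column, row] as shares, 0 to 1, of the picture: columns of its width, rows of its height, amid what is visible of it).
- robot.pinpoint(target, picture): "xy" ([column, row] as shares, 0 to 1, of the picture: columns of its width, rows of its height: a listed point, or the origin of a listed thing).
The state is a dict: "time": time; "q": joint angles; "dq": joint speeds; "effort": joint torques, N m; "eef_pos": TCP position; "ee_rot": TCP orientation; "wrist_force": force on the tool from outside, world axes, zero at the start; "moment": the same for the moment, N m; "width": finger opening in m.
Only numpy, scipy, OpenCV 4.12 (cv2) and the standard library are available. Lean on these libraries where they do the work, as an engineer would, in place of code of your own. Each camera call takes 0.05 s, during which the arm holds its last target.

## Working session

There is one attempt and no reset: what is moved stays moved. The work goes in short steps, Python scripts to look and compute and a shell command to move; the robot and the scene stay as the last step left them, time stands still between calls to the robot, and variables do not carry over. Pictures are saved under pics/ and viewed, and the job is handed in when it is done.

```bash
ls; mkdir -p pics
cat > h.py <<'E'
import numpy as np,cv2
from workcell import robot
E
python3 - <<'E'
from h import *
for n in ["scene","top","wrist"]:
    p=robot.get_image(n); cv2.imwrite(f"pics/{n}0.png",p["img"])
    np.savez(f"pics/{n}0.npz",**{k:v for k,v in p.items()})
    if n!="wrist":
        for t in ["bar","fixture","lip","pocket","clamp_end","clamp_hinge","offcut"]:
            print(n,t,[(round(d["score"],2),np.round(np.array(d["xy"])*[640,480],1)) for d in robot.pinpoint(t,p)][:4])
print(robot.state())
E
```

```text
pics
scene bar [(0.96, array([260.5, 228.4])), (0.66, array([364. , 231.2])), (0.63, array([259.4, 347.1])), (0.62, array([311.1, 255. ]))]
scene fixture [(0.64, array([358. , 297.2]))]
scene lip [(0.76, array([336.3, 274.9]))]
scene pocket [(0.71, array([357.2, 288.7]))]
scene clamp_end [(0.76, array([319. , 269.3]))]
scene clamp_hinge [(0.68, array([341. , 289.2])), (0.49, array([357.4, 297.4]))]
scene offcut [(0.93, array([403.8, 282.8]))]
top bar [(0.89, array([280. , 165.2])), (0.73, array([406. , 237.8])), (0.72, array([345.9, 317.2])), (0.69, array([271.3, 231.1]))]
top fixture [(0.6, array([275.6, 250.6]))]
top lip [(0.76, array([301.5, 248.4]))]
top pocket [(0.89, array([276.1, 252.1])), (0.45, array([157.3, 237.5]))]
top clamp_end [(0.82, array([266.9, 201.7]))]
top clamp_hinge [(0.6, array([300.7, 248.3]))]
top offcut [(0.78, array([271.1, 294.2]))]
{'time': 0.85, 'q': array([ 5.83101035e+01,  2.18023401e+01,  7.43365839e+01,  1.82126268e-03,
        8.38588553e+01, -1.23340729e+01]), 'dq': array([-0.0126204 , -0.06761437, -0.05761186, -0.1006113 ,  0.00565481,
        0.04125546]), 'effort': array([ 9.40263781e-04, -4.48323476e+01, -2.31456453e+01, -1.37001539e-04,
        5.05526332e-04,  7.84961941e-06]), 'eef_pos': array([0.18224918, 0.51889032, 0.24235785]), 'ee_rot': array([ 1.79997444e+02, -1.29465472e-03,  1.60643982e+02]), 'wrist_force': array([-1.16862578, -0.03136804,  0.77222711]), 'moment': array([-0.03471367,  0.00169199,  0.0448418 ]), 'width': 0.08523451049545672}
```

View pics/scene0.png

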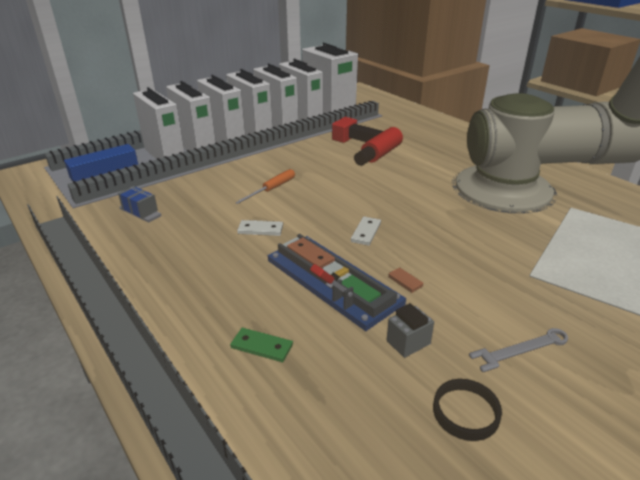

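View pics/top0.png

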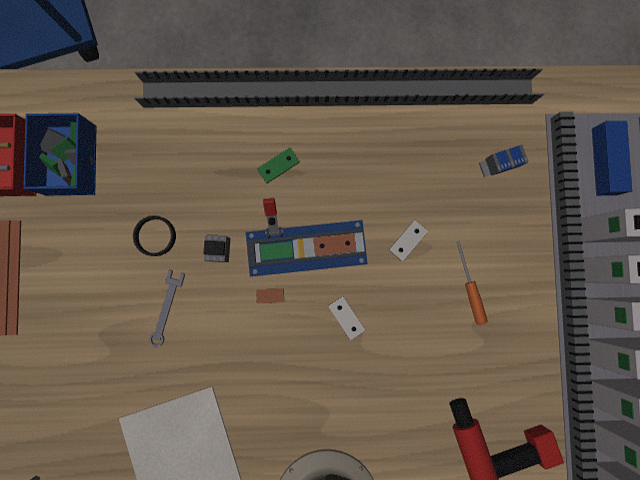

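View pics/wrist0.png

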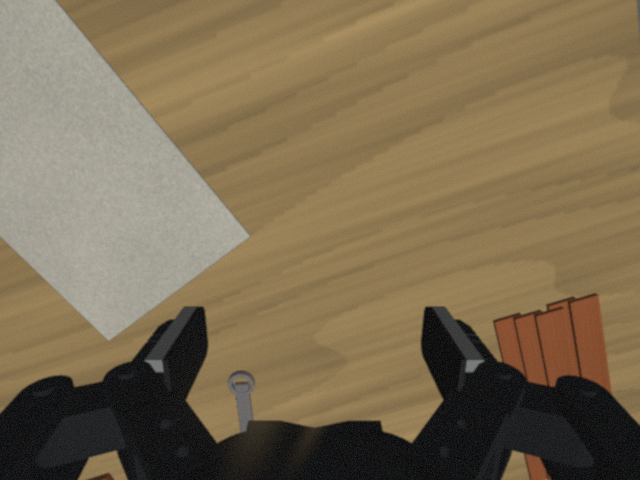

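The real bar is the copper one with two hole marks in the channel: top (335,244), scene (310,252). It could be confused with:
- white look-alikes, top (408,240) and (346,318)
- the green look-alike, top (278,165)
- the copper offcut without holes, top (270,296)

Next I'll fit the fixture pose and check a crop.

```bash
cat >> h.py <<'E'
def proj(p,X):
    X=np.atleast_2d(X); c=X@np.array(p["R"]).T+np.array(p["t"])
    return np.c_[p["fx"]*c[:,0]/c[:,2]+p["cx"],p["fy"]*c[:,1]/c[:,2]+p["cy"]]
def unproj(p,uv,z):
    uv=np.atleast_2d(uv).astype(float); R=np.array(p["R"]);t=np.array(p["t"])
    d=np.c_[(uv[:,0]-p["cx"])/p["fx"],(uv[:,1]-p["cy"])/p["fy"],np.ones(len(uv))]@R
    o=-R.T@t
    return o+d*((z-o[2])/d[:,2])[:,None]
E
python3 - <<'E'
from h import *
p=np.load("pics/top0.npz",allow_pickle=True); im=p["img"]
hsv=cv2.cvtColor(im,cv2.COLOR_BGR2HSV)
m=cv2.inRange(hsv,(100,90,40),(125,255,255)); m[:200]=0;m[290:]=0;m[:,:235]=0;m[:,380:]=0
pts=cv2.findNonZero(m)
r=cv2.minAreaRect(pts); b=cv2.boxPoints(r); print(r); W=unproj(p,b,0.014); print(W)
print([np.linalg.norm(W[i]-W[(i+1)%4]) for i in range(4)], "cam",-p["R"].T@p["t"])
print("base",proj(p,[0,0,0]))
for n,uv,z in [("lip",(301,248.4),.028),("bar",(335,244),.036),("clampend",(267,201),.1)]: print(n,unproj(p,uv,z))
c=cv2.resize(im[190:310,190:390],None,fx=4,fy=4,interpolation=cv2.INTER_CUBIC); cv2.imwrite("pics/topcrop.png",c)
s=np.load("pics/scene0.npz",allow_pickle=True)["img"]
cv2.imwrite("pics/scenecrop.png",cv2.resize(s[220:360,250:450],None,fx=4,fy=4,interpolation=cv2.INTER_CUBIC))
E
```

```text
((305.8835754394531, 247.64382934570312), (44.176979064941406, 117.7180404663086), 83.9909896850586)
[[ 0.58942618  0.16803753  0.014     ]
 [ 0.61262133 -0.09340185  0.014     ]
 [ 0.51409299 -0.10100869  0.014     ]
 [ 0.4919654   0.1586108   0.014     ]]
[np.float64(0.26246630364294776), np.float64(0.09882154917273453), np.float64(0.2605607604944082), np.float64(0.0979156179138719)] cam [0.48997681 0.03347578 1.00757074]
base [[326.02135836 502.54095458]]
lip [[0.54946215 0.04436067 0.028     ]]
bar [[ 0.55721368 -0.02989297  0.036     ]]
clampend [[0.64328993 0.11126626 0.1       ]]
```

View pics/topcrop.png

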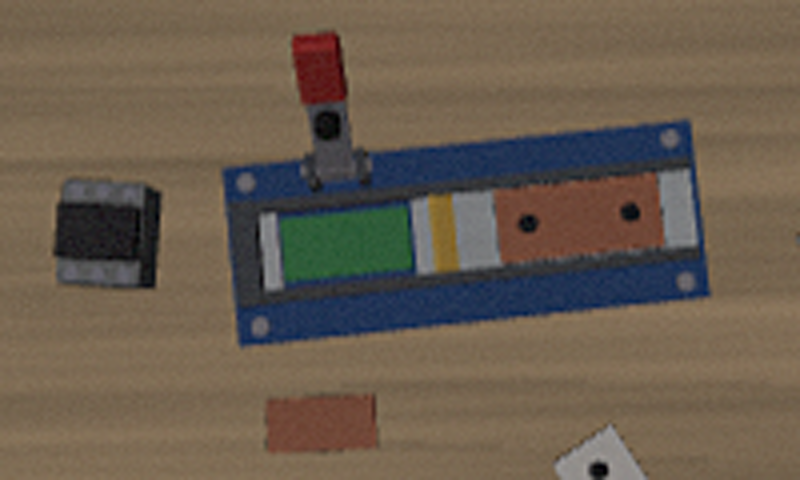

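View pics/scenecrop.png

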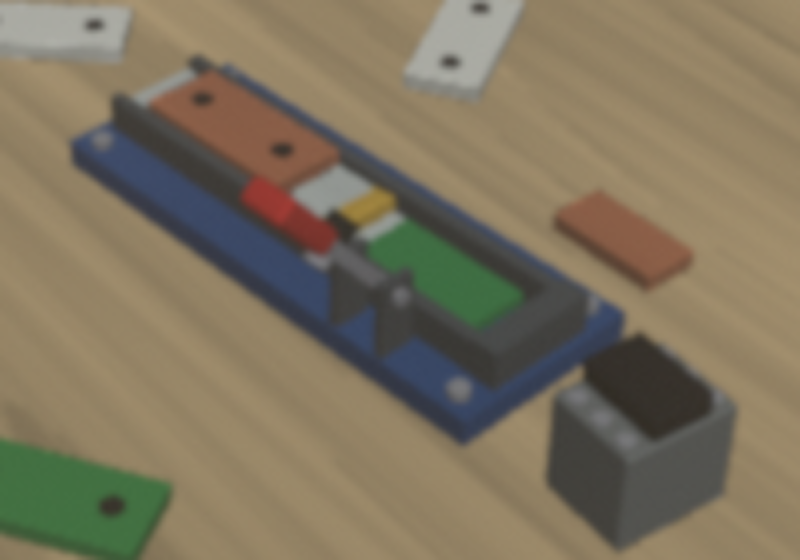

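The top crop shows the copper bar with two hole marks at original (335,244), lying in the channel. The pocket and pad are to its left, with the clamp leaning back toward +x. Next I'll refine the fixture pose from both views.

```bash
cat > fit.py <<'E'
from h import *
from scipy.optimize import least_squares
P={n:dict(np.load(f"pics/{n}0.npz",allow_pickle=True)) for n in("top","scene")}
def W(f,X):
    c,s=np.cos(f[2]),np.sin(f[2]); X=np.atleast_2d(X)
    return np.c_[f[0]+c*X[:,0]-s*X[:,1],f[1]+s*X[:,0]+c*X[:,1],X[:,2]]
if __name__=="__main__":
    for n,roi in (("top",(200,290,235,380)),("scene",(230,330,260,410))):
        p=P[n]; hsv=cv2.cvtColor(p["img"],cv2.COLOR_BGR2HSV)
        def cen(lo,hi):
            m=cv2.inRange(hsv,lo,hi); k=np.zeros_like(m);k[roi[0]:roi[1],roi[2]:roi[3]]=1;m*=k
            num,l,st,c=cv2.connectedComponentsWithStats(m); i=1+np.argmax(st[1:,4]); return c[i],st[i,4]
        for nm,lo,hi,z in(("yellow",(20,100,60),(32,255,255),.0275),("green",(45,90,40),(80,255,255),.0245),("copper",(3,90,60),(14,200,255),.036)):
            c,a=cen(lo,hi); print(n,nm,c,a,unproj(p,c,z)[0])
    f=np.array([0.5520,0.0331,np.radians(4.97)]); 
    e=np.array([-np.sin(f[2]),np.cos(f[2])])
    for off in(.060,.061,.062):
        g=[*(f[:2]+e*off),f[2]]; print(off,g,"lipmid",W(g,[0,-.0535,.0275]),"pad",W(g,[0,0,.0245]))
    g=[*(f[:2]+e*.061),f[2]]
    for n in P:
        p=P[n]; im=p["img"].copy(); S=4; 
        x0,y0=(190,190) if n=="top" else (250,220)
        im=cv2.resize(im[y0:y0+140,x0:x0+200],None,fx=S,fy=S,interpolation=cv2.INTER_CUBIC)
        for poly in ([[-.05,-.192,.014],[.05,-.192,.014],[.05,.07,.014],[-.05,.07,.014]],[[-.021,-.06,.026],[.021,-.06,.026],[.021,-.047,.028],[-.021,-.047,.028]],[[-.021,.047,.034],[.021,.047,.034],[.021,.061,.034],[-.021,.061,.034]],[[-.017,-.035,.0245],[.017,-.035,.0245],[.017,.035,.0245],[-.017,.035,.0245]],[[.031,-.016,.052],[.049,-.016,.052],[.049,.016,.052],[.031,.016,.052]]):
            q=(proj(p,W(g,poly))-[x0,y0]+.5)*S
            cv2.polylines(im,[q.astype(int)],True,(0,255,255),1)
        cv2.imwrite(f"pics/ov_{n}.png",im)
E
python3 fit.py
```

```text
top yellow [300.51428571 247.9047619 ] 105 [0.55059904 0.0454112  0.0275    ]
top green [276.10766046 250.53416149] 483 [0.54598995 0.09904257 0.0245    ]
top copper [334.21015515 243.86318759] 709 [ 0.55754361 -0.02817718  0.036     ]
scene yellow [341.79518072 271.3373494 ] 83 [0.54376662 0.05089596 0.0275    ]
scene green [361.20096852 288.12590799] 413 [0.54453146 0.10491521 0.0245    ]
scene copper [311.23529412 252.79939668] 663 [ 0.5604217  -0.01862429  0.036     ]
0.06 [np.float64(0.5468019525299885), np.float64(0.09287441177041816), np.float64(0.08674286382411818)] lipmid [[0.55143688 0.03957556 0.0275    ]] pad [[0.54680195 0.09287441 0.0245    ]]
0.061 [np.float64(0.5467153184054883), np.float64(0.0938706519665918), np.float64(0.08674286382411818)] lipmid [[0.55135024 0.0405718  0.0275    ]] pad [[0.54671532 0.09387065 0.0245    ]]
0.062 [np.float64(0.5466286842809881), np.float64(0.09486689216276543), np.float64(0.08674286382411818)] lipmid [[0.55126361 0.04156804 0.0275    ]] pad [[0.54662868 0.09486689 0.0245    ]]
```

View pics/ov_top.png

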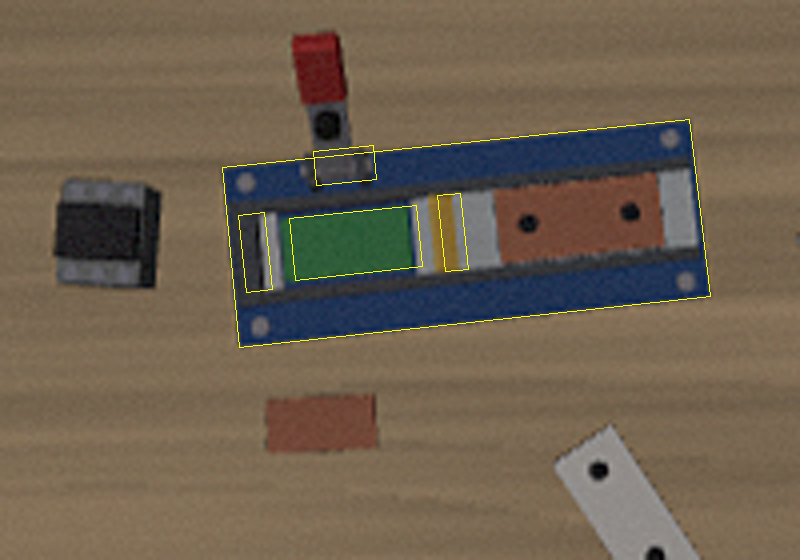

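View pics/ov_scene.png

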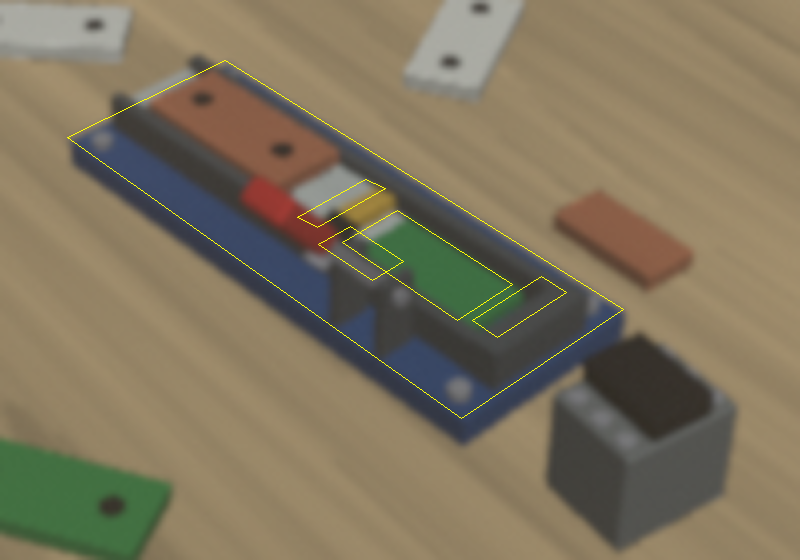

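```bash
sed -i 's/^P=/F=np.array([0.5464,0.0979,0.0867])\nP=/' fit.py
python3 -m handwheel '{"delta_pos":[[-0.53,-0.39,0],[-0.53,-0.39,0],[-0.53,-0.39,0],[-0.53,-0.39,0],[-0.53,-0.39,0],[-0.53,-0.39,0],[-0.53,-0.39,0],[-0.53,-0.39,0],[-0.53,-0.39,0]],"rotation":[[0,0,0.5],[0,0,0.5],[0,0,0.5],[0,0,0.5],[0,0,0.5],[0,0,0.5],[0,0,0.5],[0,0,0.5],[0,0,0.5]]}' 0 40
cat > st.py <<'E'
from fit import *
s=robot.state(); e=s["eef_pos"]; d=e[:2]-F[:2]; c,n=np.cos(F[2]),np.sin(F[2])
print("t",round(s["time"],2),"tcp",np.round(e,4),"rpy",np.round(s["ee_rot"],2),"F",np.round(s["wrist_force"],2),"w",round(s["width"],4),"q6",round(s["q"][5],1))
print("fix mm",np.round(1000*np.array([c*d[0]+n*d[1],-n*d[0]+c*d[1],e[2]]),1))
import sys
if len(sys.argv)>1:
    from scipy.spatial.transform import Rotation as Ro
    R=Ro.from_euler("xyz",s["ee_rot"],degrees=True)
    T=np.array(eval(sys.argv[1]))/1000; Wd=W(F,T)[0]-e
    G=Ro.from_euler("xyz",[180,0,95 if len(sys.argv)<3 else float(sys.argv[2])],degrees=True)
    print("delta share",np.round(R.inv().apply(Wd)/.5,4),"rot share",np.round(np.degrees((R.inv()*G).as_rotvec())/60,3))
E
python3 st.py '[0,-127,150]'
```

```text
time: 1.75
eef_pos: [0.3678, 0.2469, 0.2424]
ee_rot: [180.0, -0.0, 130.6]
wrist_force: [-0.3, -0.7, 0.3]
width: -0.0
t 1.75 tcp [0.3678 0.2469 0.2424] rpy [ 1.8000e+02 -1.0000e-02  1.3056e+02] F [-0.28 -0.68  0.34] w -0.0 q6 -22.1
fix mm [-165.   163.9  242.4]
delta share [-0.6652 -0.0701  0.1846] rot share [ 0.    -0.     0.593]
```

```bash
python3 -m handwheel '{"delta_pos":[[-0.665,-0.07,0.18],[-0.665,-0.07,0.18],[-0.665,-0.07,0.18],[-0.665,-0.07,0.18],[-0.665,-0.07,0.18],[-0.665,-0.07,0.18],[-0.665,-0.07,0.18],[-0.665,-0.07,0.18],[-0.665,-0.07,0.18],[-0.665,-0.07,0.18]],"rotation":[[0,0,0.593],[0,0,0.593],[0,0,0.593],[0,0,0.593],[0,0,0.593],[0,0,0.593],[0,0,0.593],[0,0,0.593],[0,0,0.593],[0,0,0.593]]}' 0 40
python3 st.py '[0,-127,50]'
python3 - <<'E'
from h import *
for n in("wrist","scene"):
    p=robot.get_image(n); cv2.imwrite(f"pics/{n}1.png",p["img"])
E
```

```text
time: 2.75
eef_pos: [0.557, -0.0268, 0.1526]
ee_rot: [180.0, -0.0, 95.1]
wrist_force: [-1.2, 0.7, -0.5]
width: -0.0002
t 2.75 tcp [ 0.557  -0.0268  0.1526] rpy [ 1.800e+02 -3.000e-02  9.509e+01] F [-1.23  0.71 -0.51] w -0.0002 q6 -20.0
fix mm [  -0.2 -125.1  152.6]
delta share [-0.0039  0.0004  0.2053] rot share [ 0.    -0.     0.002]
```

View pics/wrist1.png

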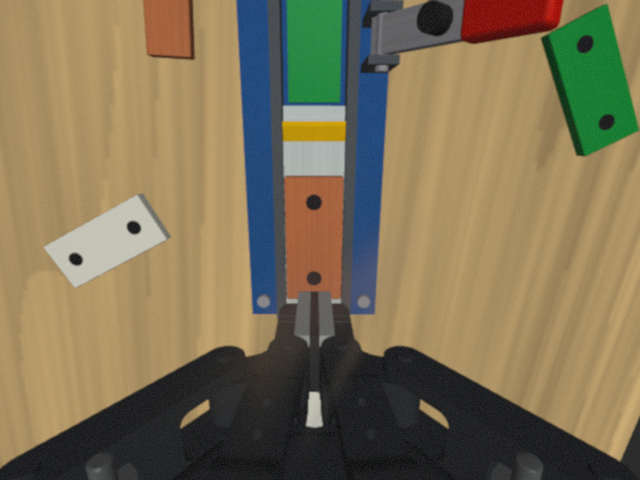

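View pics/scene1.png

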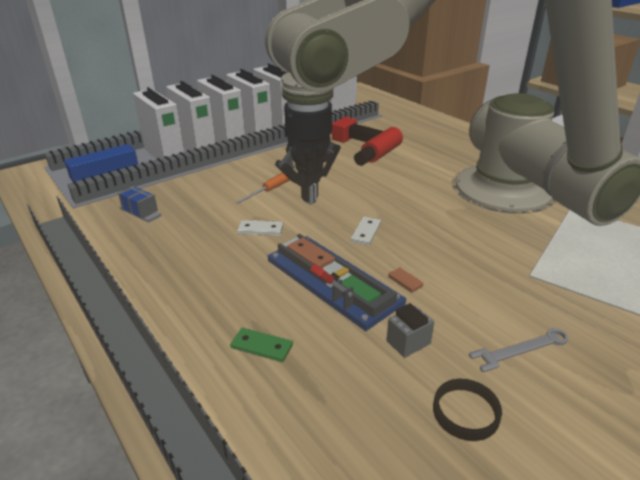

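The wrist view shows the bar, lip (315,131) and channel lined up straight ahead of the closed fingers. I'll touch the bar's top lightly to calibrate fingertip height.

```bash
python3 -m handwheel '{"delta_pos":[[-0.004,0,0.1],[-0.004,0,0.2],[-0.004,0,0.2],[-0.004,0,0.2]],"rotation":[[0,0,0],[0,0,0],[0,0,0],[0,0,0]]}' 0 40
python3 -m handwheel '{"delta_pos":[[0,0,0.004],[0,0,0.006],[0,0,0.008]],"rotation":[[0,0,0],[0,0,0],[0,0,0]]}'; python3 st.py
```

```text
time: 3.25
eef_pos: [0.5571, -0.028, 0.0532]
ee_rot: [-180.0, -0.0, 95.2]
wrist_force: [0.1, -0.6, -0.3]
width: -0.0003
time: 3.55
eef_pos: [0.5572, -0.0279, 0.05]
ee_rot: [179.9, -0.0, 95.2]
wrist_force: [-0.2, -0.3, 0.5]
width: -0.0002
t 3.55 tcp [ 0.5572 -0.0279  0.05  ] rpy [179.95  -0.    95.18] F [-0.17 -0.3   0.45] w -0.0002 q6 -20.2
fix mm [-1.000e-01 -1.263e+02  5.000e+01]
```

```bash
python3 -m handwheel '{"delta_pos":[[0,0,0.002],[0,0,0.004],[0,0,0.005],[0,0,0.005]],"rotation":[[0,0,0],[0,0,0],[0,0,0],[0,0,0]]}'
python3 -m handwheel '{"delta_pos":[[0,0,0.002],[0,0,0.003],[0,0,0.003]],"rotation":[[0,0,0],[0,0,0],[0,0,0]]}'
```

```text
time: 3.95
eef_pos: [0.5571, -0.0279, 0.0474]
ee_rot: [180.0, -0.0, 95.2]
wrist_force: [-0.4, -0.5, 0.1]
width: -0.0001
time: 4.25
eef_pos: [0.5573, -0.0279, 0.047]
ee_rot: [179.9, 0.0, 95.2]
wrist_force: [-4.0, 1.2, 11.3]
width: 0.0
```

Contact came at TCP z = 47 mm, so the tips are 11 mm ahead as described. Now I'll go behind the bar.

```bash
python3 -m handwheel '{"delta_pos":[[0,0,-0.04],[0,0,-0.04],[-0.15,0,-0.04],[-0.15,0,-0.04],[-0.15,0,-0.04],[-0.15,0,-0.01],[-0.15,0,0.013],[-0.15,0,0.013],[-0.15,0,0.013]],"rotation":[[0,0,0],[0,0,0],[0,0,0],[0,0,0],[0,0,0],[0,0,0],[0,0,0],[0,0,0],[0,0,0]]}'
python3 st.py '[0,-195,40.5]'
python3 - <<'E'
from h import *
for n in("wrist","scene"):
    p=robot.get_image(n); cv2.imwrite(f"pics/{n}2.png",p["img"])
    if n=="scene": cv2.imwrite(f"pics/{n}2.png",cv2.resize(p["img"][180:340,240:440],None,fx=4,fy=4)[:600])
E
```

```text
time: 5.15
eef_pos: [0.564, -0.1021, 0.0403]
ee_rot: [179.9, -0.0, 95.2]
wrist_force: [-0.0, 0.6, 0.3]
width: 0.0002
t 5.15 tcp [ 0.564  -0.1021  0.0403] rpy [ 1.7994e+02 -1.0000e-02  9.5220e+01] F [-0.    0.57  0.31] w 0.0002 q6 -27.3
fix mm [ 2.000e-01 -2.008e+02  4.030e+01]
delta share [ 0.0116 -0.0004 -0.0003] rot share [ 0.001 -0.     0.004]
```

View pics/wrist2.png

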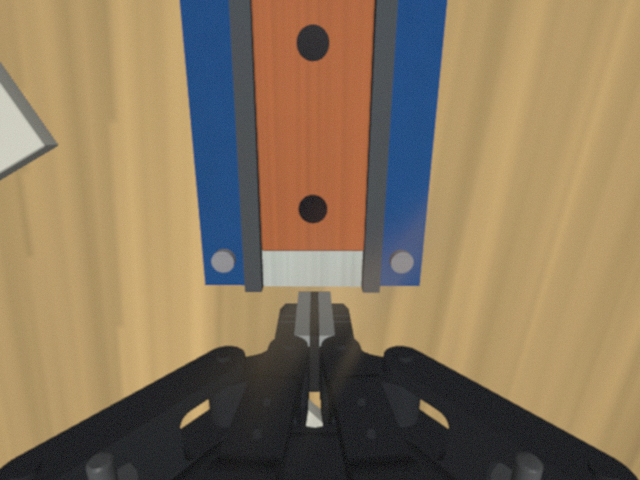

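View pics/scene2.png

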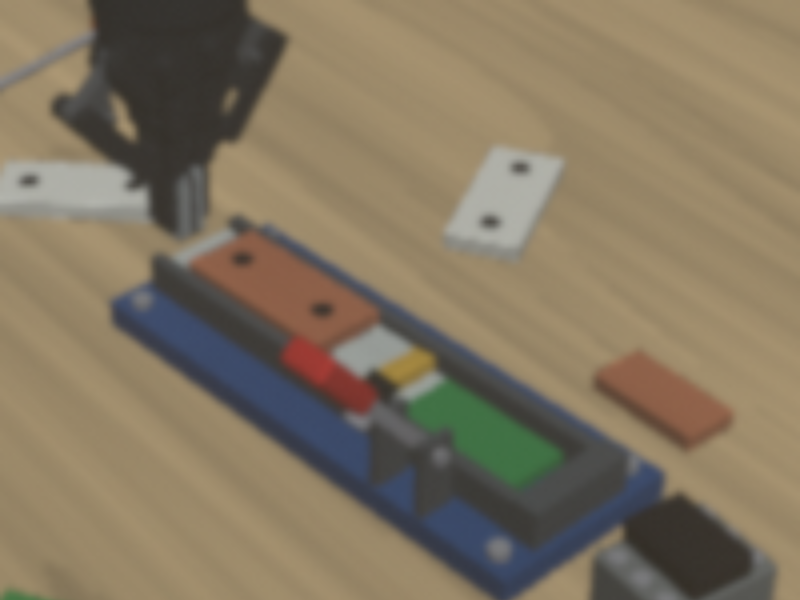

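```bash
python3 -m handwheel '{"delta_pos":[[0.02,0,0],[0.04,0,0],[0.06,0,0],[0.08,0,0],[0.1,0,0],[0.12,0,0],[0.14,0,0],[0.16,0,0],[0.18,0,0],[0.195,0,0],[0.21,0,0],[0.22,0,0],[0.22,0,0]],"rotation":[[0,0,0.004],[0,0,0.004],[0,0,0.004],[0,0,0.004],[0,0,0.004],[0,0,0.004],[0,0,0.004],[0,0,0.004],[0,0,0.004],[0,0,0.004],[0,0,0.004],[0,0,0.004],[0,0,0.004]]}'
python3 st.py '[0,-56,40.5]'
python3 - <<'E'
from h import *
for n in("wrist","scene"):
    p=robot.get_image(n); cv2.imwrite(f"pics/{n}3.png",p["img"])
    if n=="scene": cv2.imwrite(f"pics/{n}3.png",cv2.resize(p["img"][180:330,240:440],None,fx=4,fy=4))
E
```

```text
time: 6.55
eef_pos: [0.554, 0.008, 0.0407]
ee_rot: [179.9, -0.0, 95.0]
wrist_force: [-0.3, -0.5, 0.5]
width: -0.0002
t 6.55 tcp [0.554  0.008  0.0407] rpy [ 1.7991e+02 -1.0000e-02  9.5000e+01] F [-0.33 -0.55  0.55] w -0.0002 q6 -16.5
fix mm [ -0.2 -90.2  40.7]
delta share [0.0684 0.0005 0.0004] rot share [ 0.001 -0.    -0.   ]
```

View pics/wrist3.png

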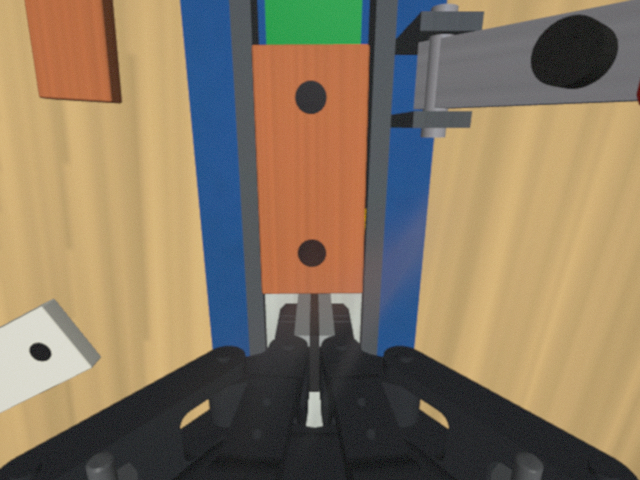

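View pics/scene3.png

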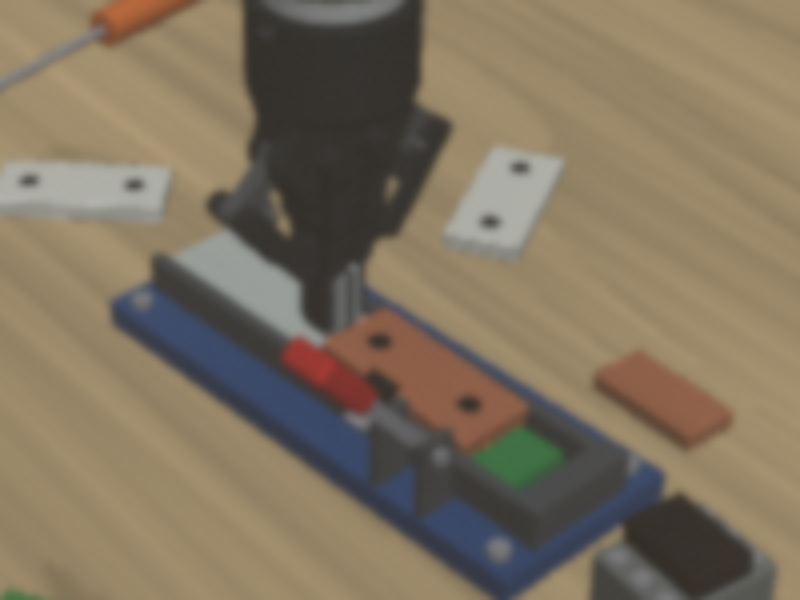

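The bar is riding over the lip in the guides; its rear end at (310,292) is against the fingers. I'll continue slowly.

```bash
python3 -m handwheel '{"delta_pos":[[0.01,0,0],[0.02,0,0],[0.03,0,0],[0.04,0,0],[0.048,0,0],[0.056,0,0],[0.062,0,0],[0.068,0,0],[0.068,0,0]],"rotation":[[0,0,0],[0,0,0],[0,0,0],[0,0,0],[0,0,0],[0,0,0],[0,0,0],[0,0,0],[0,0,0]]}'
python3 st.py '[0,-56,40.5]'
python3 - <<'E'
from h import *
for n in("wrist","scene"):
    p=robot.get_image(n); cv2.imwrite(f"pics/{n}4.png",p["img"])
    if n=="scene": cv2.imwrite(f"pics/{n}4.png",cv2.resize(p["img"][180:330,240:440],None,fx=4,fy=4))
E
```

```text
time: 7.55
eef_pos: [0.5511, 0.0417, 0.0407]
ee_rot: [179.9, -0.0, 95.0]
wrist_force: [0.7, -0.0, -0.3]
width: -0.0
t 7.55 tcp [0.5511 0.0417 0.0407] rpy [ 1.7991e+02 -2.0000e-02  9.4990e+01] F [ 0.72 -0.03 -0.3 ] w -0.0 q6 -13.0
fix mm [ -0.2 -56.4  40.7]
delta share [0.0007 0.0004 0.0004] rot share [ 0.001 -0.    -0.   ]
```

View pics/wrist4.png

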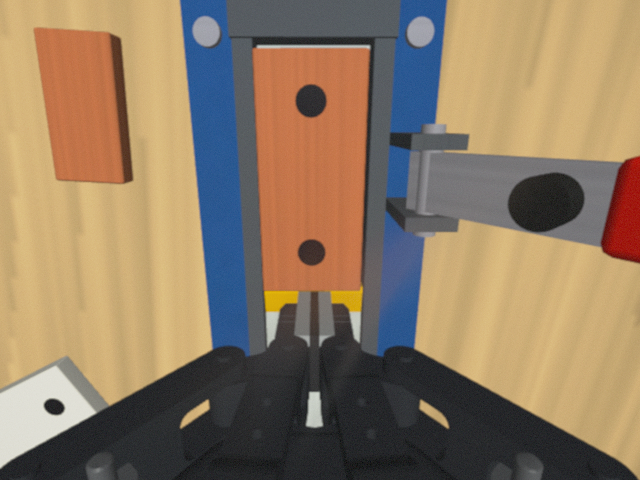

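View pics/scene4.png

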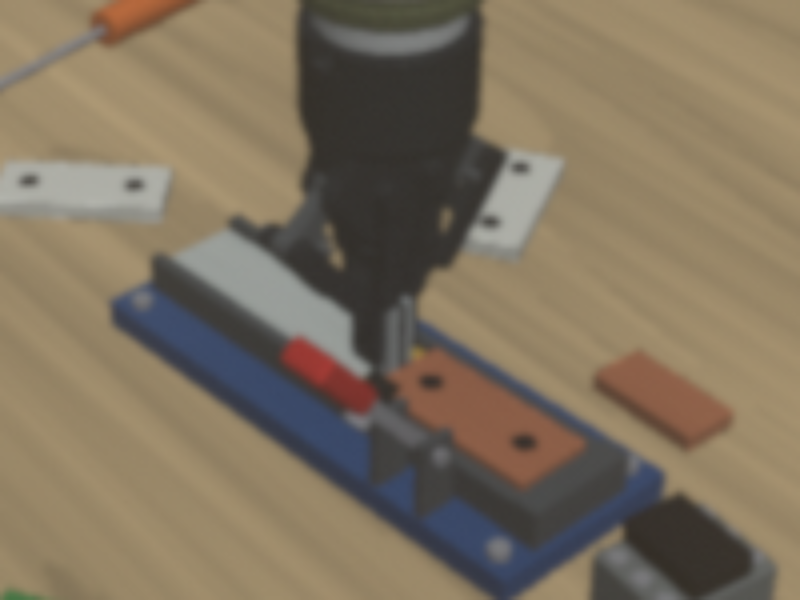

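The bar now spans the pocket, with a thin gap at the end stop (row 46). I'll nudge it 2 mm more to be sure the rear clears the lip.

```bash
python3 -m handwheel '{"delta_pos":[[0.002,0,0],[0.004,0,0],[0.004,0,0]],"rotation":[[0,0,0],[0,0,0],[0,0,0]]}'
python3 st.py
python3 - <<'E'
from h import *
p=robot.get_image("wrist"); cv2.imwrite(f"pics/wrist5.png",cv2.resize(p["img"][0:330,160:480],None,fx=1.8,fy=1.8))
E
```

```text
time: 7.95
eef_pos: [0.551, 0.0433, 0.0408]
ee_rot: [179.9, -0.0, 95.0]
wrist_force: [0.8, -1.4, 0.6]
width: -0.0
t 7.95 tcp [0.551  0.0433 0.0408] rpy [179.9   -0.    94.97] F [ 0.77 -1.43  0.59] w -0.0 q6 -12.8
fix mm [ -0.1 -54.8  40.8]
```

View pics/wrist5.png

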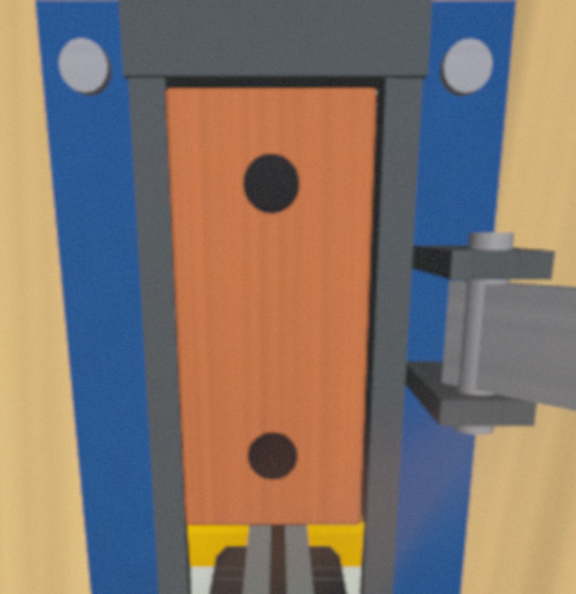

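Run:
```python
from fit import *
for a in np.arange(1.8,2.4,.1):
    X=W(F,[.04-.092*np.cos(a),0,.044+.092*np.sin(a)])
    print(round(a,2),proj(P["top"],X)[0],proj(P["scene"],X)[0])
```

```text
1.8 [269.84019881 216.3770524 ] [332.71892306 248.48073379]
1.9 [269.50288409 212.1113667 ] [328.50562739 252.06007625]
2.0 [269.21929898 208.09081108] [324.39728934 256.05570628]
2.1 [268.99231769 204.36311606] [320.44690974 260.42173116]
2.2 [268.82386926 200.97022387] [316.70600737 265.10573066]
2.3 [268.71494458 197.94772033] [313.22351558 270.04967271]
```

```bash
python3 -m handwheel '{"delta_pos":[[-0.004,0,0],[-0.004,0,-0.05],[0,0,-0.05],[0.05,0,-0.05],[0.11,-0.004,-0.05],[0.11,-0.004,-0.05],[0.11,-0.004,-0.03],[0.11,-0.004,-0.016],[0.11,-0.004,-0.016]],"rotation":[[0,0,0],[0,0,0],[0,0,0],[0,0,0],[0,0,0],[0,0,0],[0,0,0],[0,0,0],[0,0,0]]}'
python3 st.py
python3 -m handwheel '{"delta_pos":[[0,0,0.002],[0,0,0.004],[0,0,0.006],[0,0,0.006]],"rotation":[[0,0,0],[0,0,0],[0,0,0],[0,0,0]]}'
```

```text
time: 8.9
eef_pos: [0.5437, 0.0972, 0.0472]
ee_rot: [-179.9, -0.0, 94.9]
wrist_force: [-0.3, -0.2, 0.3]
width: 0.0001
t 8.9 tcp [0.5437 0.0972 0.0472] rpy [-1.7995e+02 -2.0000e-02  9.4910e+01] F [-0.26 -0.23  0.3 ] w 0.0001 q6 -7.1
fix mm [-2.7 -0.5 47.2]
time: 9.3
eef_pos: [0.5439, 0.0966, 0.0445]
ee_rot: [-180.0, 0.0, 94.9]
wrist_force: [-0.9, -2.5, 3.0]
width: -0.0001
```

```bash
python3 -m handwheel '{"delta_pos":[[0,0,0.002],[0,0,0.003],[0,0,0.003]],"rotation":[[0,0,0],[0,0,0],[0,0,0]]}'
python3 -m handwheel '{"delta_pos":[[0,0,0.002],[0,0,0.004],[0,0,0.004]],"rotation":[[0,0,0],[0,0,0],[0,0,0]]}'
python3 -m handwheel '{"delta_pos":[[0,0,0.002],[0,0,0.003],[0,0,0.003]],"rotation":[[0,0,0],[0,0,0],[0,0,0]]}'
```

```text
time: 9.6
eef_pos: [0.5439, 0.0966, 0.0434]
ee_rot: [-180.0, 0.0, 94.9]
wrist_force: [-1.3, -0.8, 4.2]
width: -0.0004
time: 9.9
eef_pos: [0.5439, 0.0966, 0.0416]
ee_rot: [180.0, 0.0, 94.9]
wrist_force: [-0.7, 0.3, 4.1]
width: 0.0001
time: 10.2
eef_pos: [0.544, 0.0966, 0.041]
ee_rot: [180.0, 0.0, 94.9]
wrist_force: [-5.4, -0.4, 11.8]
width: 0.0002
```

The force jumped at TCP 41.0 mm, which puts the bar top at 30 mm. I'll press slightly harder to confirm the hard stop.

```bash
python3 -m handwheel '{"delta_pos":[[0,0,0.002],[0,0,0.003],[0,0,0.003],[0,0,0.003]],"rotation":[[0,0,0],[0,0,0],[0,0,0],[0,0,0]]}'
python3 st.py
python3 -m handwheel '{"delta_pos":[[0,0,-0.01],[0,0,-0.05],[-0.01,0,-0.15],[-0.1,0,-0.16]],"rotation":[[0,0,0],[0,0,0],[0,0,0],[0,0,0]]}'
python3 -m handwheel '{"delta_pos":[[-0.08,0,0],[-0.08,0,0]],"rotation":[[0,0,0],[0,0,0]]}'
python3 - <<'E'
from h import *
for n in("wrist","top","scene"):
    p=robot.get_image(n); cv2.imwrite(f"pics/{n}6.png",p["img"]); np.savez(f"pics/{n}6.npz",**p)
    if n=="scene": cv2.imwrite(f"pics/{n}6.png",cv2.resize(p["img"][210:360,240:440],None,fx=4,fy=4))
E
python3 st.py
```

```text
time: 10.6
eef_pos: [0.544, 0.0966, 0.041]
ee_rot: [179.9, 0.0, 94.9]
wrist_force: [-6.9, -0.9, 17.5]
width: -0.0001
t 10.6 tcp [0.544  0.0966 0.041 ] rpy [1.799e+02 1.000e-02 9.488e+01] F [-6.92 -0.88 17.51] w -0.0001 q6 -7.1
fix mm [-2.5 -1.1 41. ]
time: 11.0
eef_pos: [0.5499, 0.0491, 0.1258]
ee_rot: [179.4, 0.1, 95.2]
wrist_force: [1.6, -0.8, -0.2]
width: 0.0001
time: 11.2
eef_pos: [0.5546, 0.0055, 0.1267]
ee_rot: [179.3, 0.1, 94.9]
wrist_force: [-0.9, 0.3, -0.5]
width: -0.0003
t 11.35 tcp [0.5533 0.0096 0.1256] rpy [1.7945e+02 2.0000e-02 9.5150e+01] F [-0.62  1.17  0.51] w -0.0004 q6 -16.5
fix mm [ -0.8 -88.6 125.6]
```

View pics/wrist6.png

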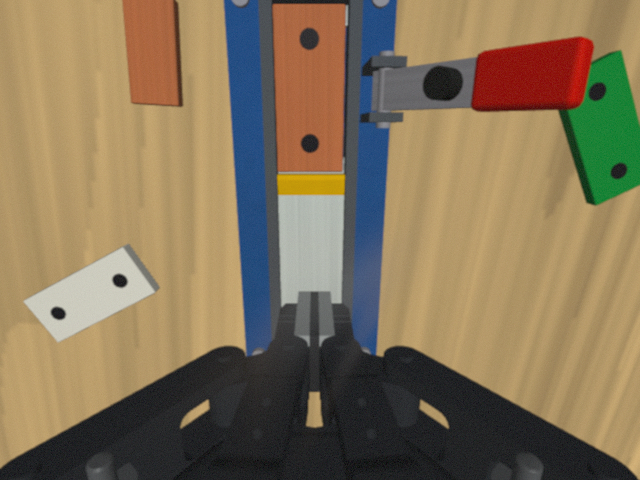

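View pics/scene6.png

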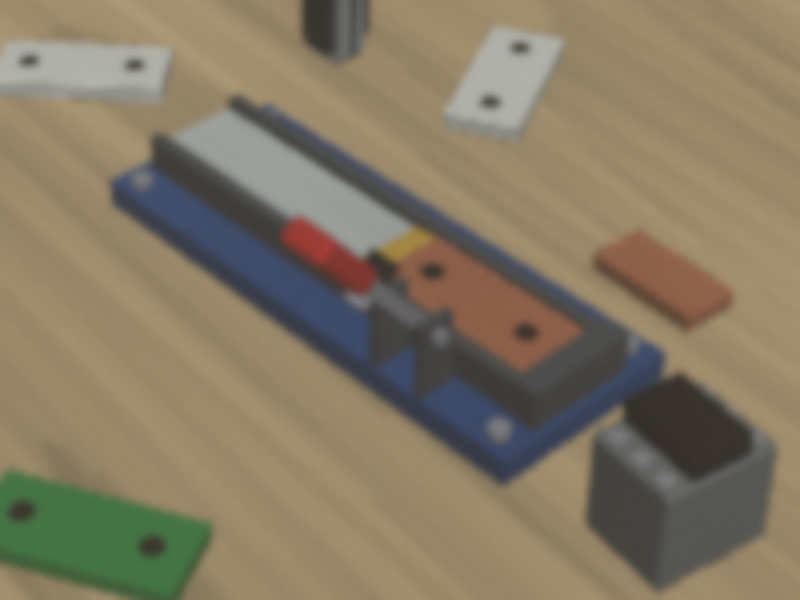

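```bash
python3 st.py '[0,-88,190]'; python3 st.py '[135,0,190]'; python3 st.py '[135,0,111]'
```

```text
t 11.35 tcp [0.5533 0.0096 0.1256] rpy [1.7945e+02 2.0000e-02 9.5150e+01] F [-0.62  1.17  0.51] w -0.0004 q6 -16.5
fix mm [ -0.8 -88.6 125.6]
delta share [ 0.0011  0.0028 -0.1288] rot share [0.009 0.    0.003]
t 11.35 tcp [0.5533 0.0096 0.1256] rpy [1.7945e+02 2.0000e-02 9.5150e+01] F [-0.62  1.17  0.51] w -0.0004 q6 -16.5
fix mm [ -0.8 -88.6 125.6]
delta share [ 0.1762  0.2733 -0.1263] rot share [0.009 0.    0.003]
t 11.35 tcp [0.5533 0.0096 0.1256] rpy [1.7945e+02 2.0000e-02 9.5150e+01] F [-0.62  1.17  0.51] w -0.0004 q6 -16.5
fix mm [ -0.8 -88.6 125.6]
delta share [0.1763 0.2718 0.0317] rot share [0.009 0.    0.003]
```

View pics/top6.png

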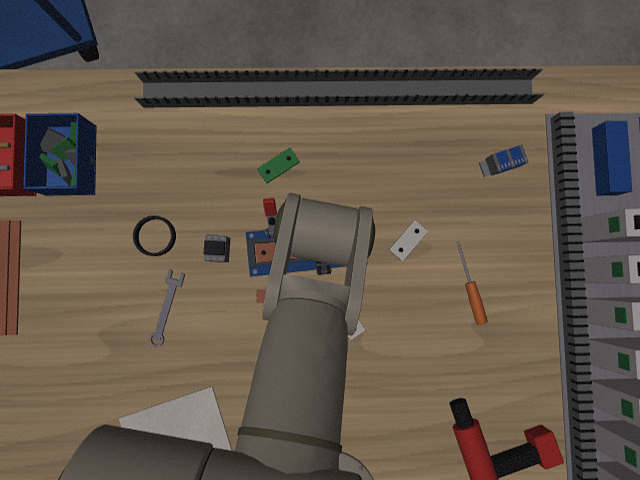

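The bar sits flush with gaps at both ends, and the clamp is still leaning back. Now I'll move behind the clamp handle, going up and across first and then down.

```bash
python3 -m handwheel '{"delta_pos":[[0,0,-0.09],[0,0.05,-0.126],[0.06,0.15,-0.126],[0.12,0.27,-0.126],[0.176,0.273,-0.126],[0.176,0.273,-0.126],[0.176,0.273,-0.126],[0.176,0.273,-0.05],[0.176,0.272,0.032],[0.176,0.272,0.032],[0.176,0.272,0.032]],"rotation":[[0,0,0],[0.009,0,0.003],[0.009,0,0.003],[0.009,0,0.003],[0.009,0,0.003],[0.009,0,0.003],[0.009,0,0.003],[0.009,0,0.003],[0.009,0,0.003],[0.009,0,0.003],[0.009,0,0.003]]}'
python3 st.py '[100,0,111]'
python3 - <<'E'
from h import *
for n in("wrist","scene"):
    p=robot.get_image(n); cv2.imwrite(f"pics/{n}7.png",p["img"])
    if n=="scene": cv2.imwrite(f"pics/{n}7.png",cv2.resize(p["img"][210:360,240:440],None,fx=4,fy=4))
E
```

```text
time: 12.45
eef_pos: [0.6809, 0.109, 0.1119]
ee_rot: [180.0, 0.0, 94.9]
wrist_force: [0.5, -0.5, 1.5]
width: 0.0001
t 12.45 tcp [0.6809 0.109  0.1119] rpy [1.800e+02 3.000e-02 9.494e+01] F [ 0.49 -0.54  1.54] w 0.0001 q6 -5.6
fix mm [135.   -0.6 111.9]
delta share [ 0.0011 -0.0699  0.0017] rot share [ 0.     0.    -0.001]
```

View pics/wrist7.png

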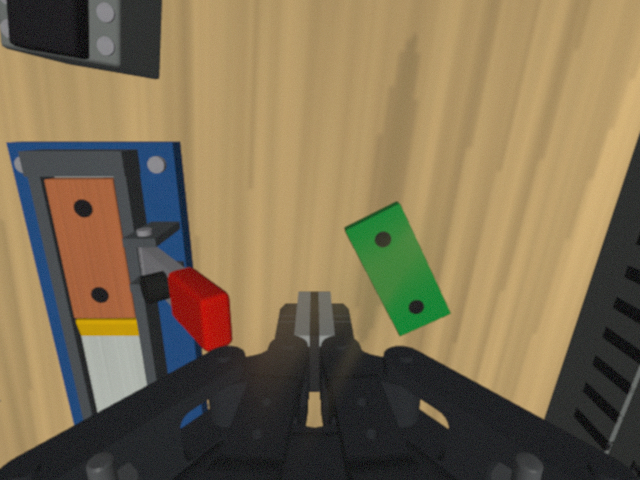

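View pics/scene7.png

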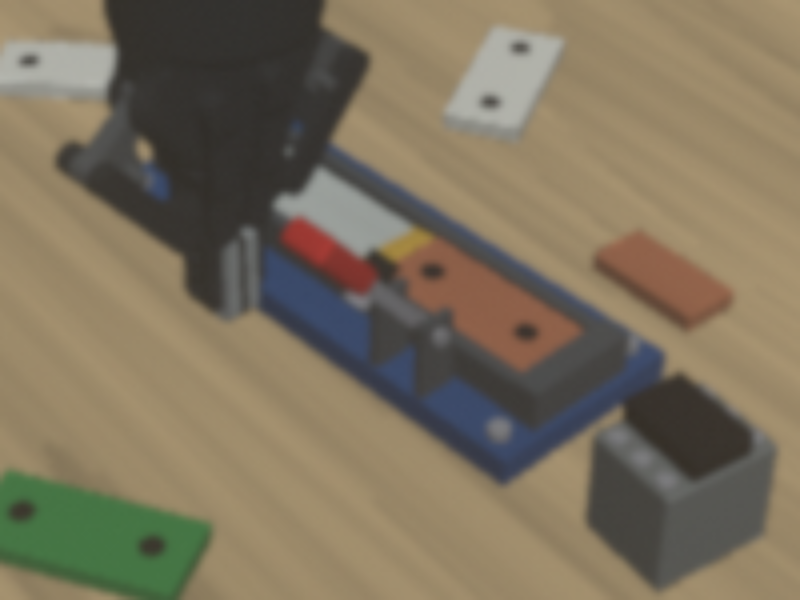

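```bash
python3 -m handwheel '{"delta_pos":[[0,-0.03,0.001],[0,-0.05,0.001],[0,-0.07,0.001],[0,-0.09,0.001],[0,-0.11,0.001],[0,-0.13,0.001],[0,-0.13,0.001]],"rotation":[[0,0,0],[0,0,0],[0,0,0],[0,0,0],[0,0,0],[0,0,0],[0,0,0]]}'
python3 st.py
python3 - <<'E'
from h import *
for n in("wrist","scene"):
    p=robot.get_image(n); cv2.imwrite(f"pics/{n}8.png",p["img"])
    if n=="scene": cv2.imwrite(f"pics/{n}8.png",cv2.resize(p["img"][210:360,240:440],None,fx=4,fy=4))
E
```

```text
time: 13.25
eef_pos: [0.6319, 0.1043, 0.1317]
ee_rot: [176.6, 0.2, 94.9]
wrist_force: [26.2, 8.0, 63.4]
width: 0.0002
t 13.25 tcp [0.6319 0.1043 0.1317] rpy [176.64   0.21  94.92] F [26.24  8.01 63.45] w 0.0002 q6 -6.2
fix mm [ 85.8  -1.  131.7]
```

View pics/wrist8.png

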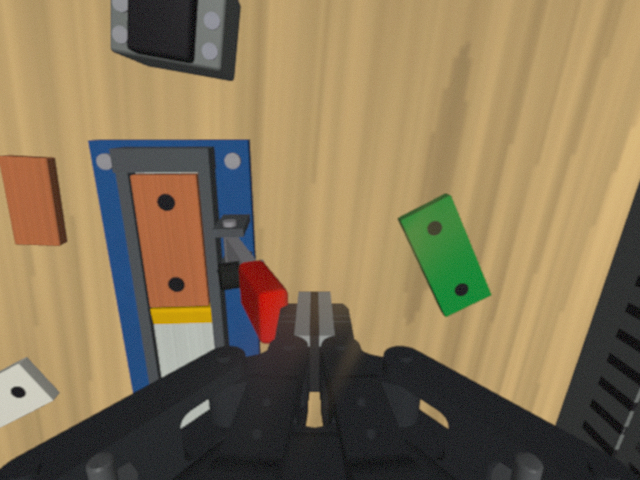

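View pics/scene8.png

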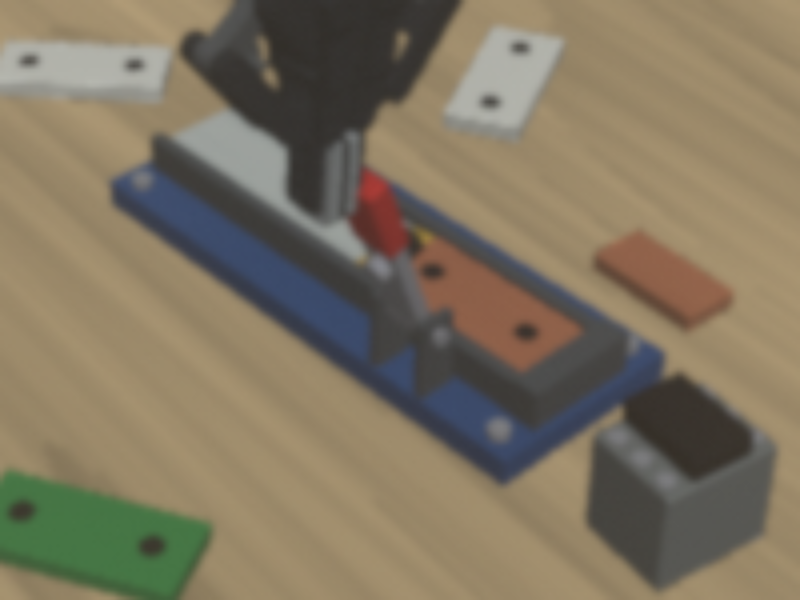

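The handle's rising end pushed the finger up with 63 N. I'll back off straight away and re-approach higher.

```bash
python3 -m handwheel '{"delta_pos":[[0,0.02,-0.02],[0,0.05,-0.06],[0,0.05,-0.06]],"rotation":[[0,0,0],[0,0,0],[0,0,0]]}'
python3 - <<'E'
from h import *
import pickle
for n in("wrist","scene"):
    p=robot.get_image(n); cv2.imwrite(f"pics/{n}9.png",p["img"])
    for t in("clamp_end","clamp_hinge"): print(n,t,[(round(d["score"],2),np.round(np.array(d["xy"])*[640,480],1)) for d in robot.pinpoint(t,p)][:3])
    if n=="scene": cv2.imwrite(f"pics/{n}9.png",cv2.resize(p["img"][210:360,240:440],None,fx=4,fy=4))
    np.savez(f"pics/{n}9.npz",**p)
from fit import *
for a in np.arange(1.3,2.0,.1):
    X=W(F,[.04-.092*np.cos(a),0,.044+.092*np.sin(a)])
    print(round(a,2),proj(dict(np.load("pics/wrist9.npz")),X)[0],proj(P["scene"],X)[0])
E
python3 st.py
```

```text
time: 13.65
eef_pos: [0.6577, 0.1064, 0.1688]
ee_rot: [176.1, 0.3, 94.9]
wrist_force: [-0.2, -0.2, -0.0]
width: 0.0001
wrist clamp_end []
wrist clamp_hinge [(0.87, array([199.2, 236.3]))]
scene clamp_end [(0.88, array([329. , 253.3]))]
scene clamp_hinge [(0.88, array([341.7, 287.1]))]
1.3 [103.29199045 290.08859294] [353.53436367 237.91002095]
1.4 [120.94896664 291.35474988] [349.56978499 238.98338846]
1.5 [139.95523234 291.79472519] [345.45904993 240.58852898]
1.6 [159.8449072  291.39107245] [341.24752644 242.71791719]
1.7 [180.11674277 290.15994911] [336.98379339 245.35635005]
1.8 [200.2661278  288.14958728] [332.71892306 248.48073379]
1.9 [219.81622769 285.43585794] [328.50562739 252.06007625]
t 13.95 tcp [0.6544 0.1064 0.1622] rpy [176.82   0.19  94.92] F [0.69 0.3  0.46] w 0.0001 q6 -6.0
fix mm [108.3  -0.9 162.2]
```

View pics/scene9.png

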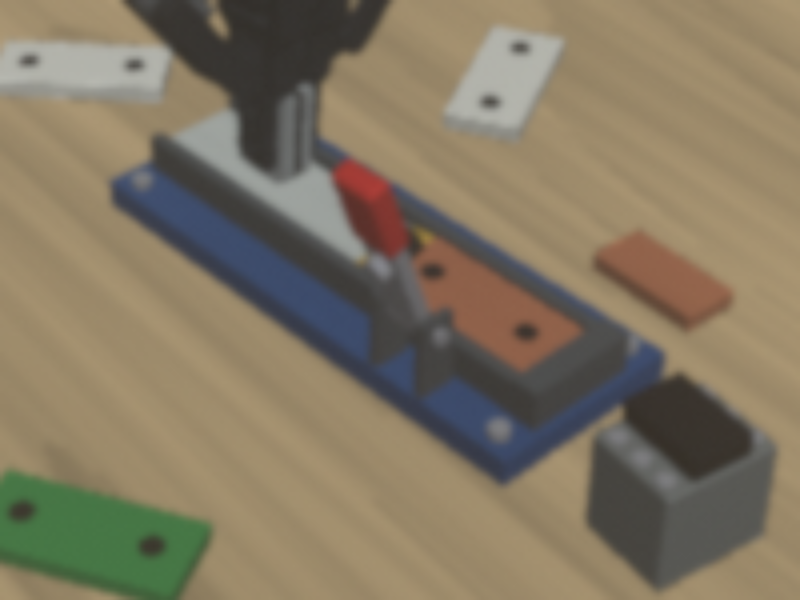

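View pics/wrist9.png

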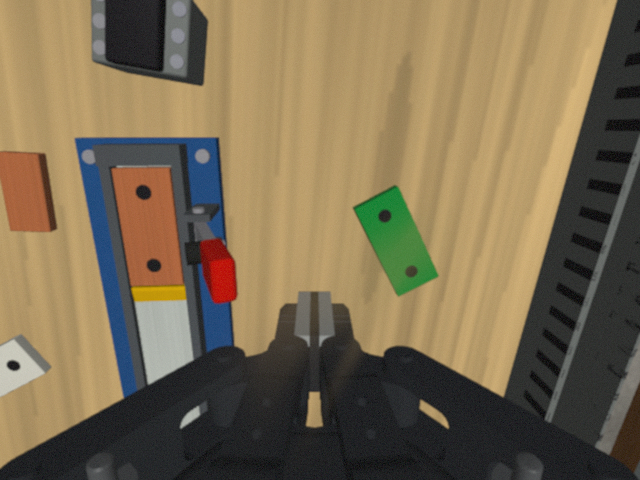

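```bash
python3 - <<'E'
from h import *
from scipy.spatial.transform import Rotation as Ro
p=np.load("pics/wrist9.npz"); s=robot.state()
c=-p["R"].T@p["t"]; R=Ro.from_euler("xyz",s["ee_rot"],degrees=True)
print("cam in tool",R.inv().apply(c-s["eef_pos"]), "axis",R.inv().apply(p["R"][2]))
E
python3 st.py '[130,0,160]' 5;  python3 st.py '[130,0,160]' 35
```

```text
cam in tool [ 0.07555425  0.00352844 -0.13735829] axis [-0.29786258  0.01323767  0.95451697]
t 13.95 tcp [0.6544 0.1064 0.1622] rpy [176.82   0.19  94.92] F [0.69 0.3  0.46] w 0.0001 q6 -6.0
fix mm [108.3  -0.9 162.2]
delta share [0.0018 0.0431 0.0067] rot share [ 0.044 -0.039  1.498]
t 13.95 tcp [0.6544 0.1064 0.1622] rpy [176.82   0.19  94.92] F [0.69 0.3  0.46] w 0.0001 q6 -6.0
fix mm [108.3  -0.9 162.2]
delta share [0.0018 0.0431 0.0067] rot share [ 0.05  -0.025  0.998]
```

```bash
python3 -m handwheel '{"delta_pos":[[0,0.043,-0.02],[0,0.043,-0.02],[0,0.043,-0.02],[0,0.043,-0.02],[0,0.043,-0.02],[0,0.043,-0.02],[0,0.043,-0.02],[0,0.043,-0.02]],"rotation":[[0.05,-0.025,0.998],[0.05,-0.025,0.998],[0.05,-0.025,0.998],[0.05,-0.025,0.998],[0.05,-0.025,0.998],[0.05,-0.025,0.998],[0.05,-0.025,0.998],[0.05,-0.025,0.998]]}'
python3 st.py '[120,0,130]' 5
```

```text
time: 14.75
eef_pos: [0.675, 0.1081, 0.1726]
ee_rot: [-179.9, 0.1, 34.9]
wrist_force: [-0.4, -0.1, -0.4]
width: -0.0001
t 14.75 tcp [0.675  0.1081 0.1726] rpy [-1.7995e+02  8.0000e-02  3.4950e+01] F [-0.4  -0.08 -0.41] w -0.0001 q6 54.3
fix mm [129.   -0.9 172.6]
delta share [-0.0145 -0.0105  0.0852] rot share [-0.001  0.001  0.499]
```

```bash
python3 -m handwheel '{"delta_pos":[[0,0,0],[0,0,0],[0,0,0],[0,0,0],[-0.0145,-0.0105,0.05],[-0.0145,-0.0105,0.093],[-0.0145,-0.0105,0.093]],"rotation":[[-0.001,0.001,0.499],[-0.001,0.001,0.499],[-0.001,0.001,0.499],[-0.001,0.001,0.499],[-0.001,0.001,0.499],[-0.001,0.001,0.499],[-0.001,0.001,0.499]]}'
python3 st.py '[60,0,126]' 5
python3 -m handwheel '{"delta_pos":[[-0.015,0,0],[-0.03,0,0],[-0.045,0,0],[-0.055,0,0],[-0.065,0,0]],"rotation":[[0,0,0],[0,0,0],[0,0,0],[0,0,0],[0,0,0]]}'
python3 st.py '[60,0,126]' 5
```

```text
time: 15.45
eef_pos: [0.6643, 0.1083, 0.1229]
ee_rot: [180.0, 0.4, 5.2]
wrist_force: [-0.4, -0.7, 0.4]
width: -0.0001
t 15.45 tcp [0.6643 0.1083 0.1229] rpy [180.     0.38   5.21] F [-0.36 -0.72  0.37] w -0.0001 q6 84.0
fix mm [1.183e+02 1.000e-01 1.229e+02]
delta share [-0.1167 -0.0003 -0.0054] rot share [0.    0.006 0.004]
time: 15.95
eef_pos: [0.6319, 0.1053, 0.1238]
ee_rot: [180.0, 0.3, 5.2]
wrist_force: [3.1, -0.4, 2.3]
width: 0.0002
t 15.95 tcp [0.6319 0.1053 0.1238] rpy [179.99   0.29   5.24] F [ 3.12 -0.4   2.32] w 0.0002 q6 83.7
fix mm [ 8.580e+01 -1.000e-01  1.238e+02]
delta share [-0.0516 -0.0004 -0.0042] rot share [0.    0.005 0.004]
```

```bash
python3 -m handwheel '{"delta_pos":[[-0.015,0,0],[-0.03,0,0],[-0.045,0,0],[-0.06,0,0]],"rotation":[[0,0.005,0.004],[0,0.005,0.004],[0,0.005,0.004],[0,0.005,0.004]]}'
python3 -m handwheel '{"delta_pos":[[-0.015,0,0],[-0.03,0,0],[-0.045,0,0],[-0.055,0,0]],"rotation":[[0,0,0],[0,0,0],[0,0,0],[0,0,0]]}'
python3 st.py '[20,0,126]' 5
python3 - <<'E'
from h import *
for n in("wrist","scene"):
    p=robot.get_image(n); cv2.imwrite(f"pics/{n}10.png",p["img"])
    if n=="scene": cv2.imwrite(f"pics/{n}10.png",cv2.resize(p["img"][210:360,240:440],None,fx=4,fy=4))
E
```

```text
time: 16.35
eef_pos: [0.6014, 0.1025, 0.124]
ee_rot: [180.0, -0.0, 5.0]
wrist_force: [2.1, 0.7, 1.9]
width: 0.0002
time: 16.75
eef_pos: [0.5731, 0.1, 0.1238]
ee_rot: [180.0, 0.0, 5.0]
wrist_force: [2.7, 0.1, -0.6]
width: 0.0001
t 16.75 tcp [0.5731 0.1    0.1238] rpy [1.7999e+02 2.0000e-02 5.0000e+00] F [ 2.73  0.09 -0.63] w 0.0001 q6 83.3
fix mm [ 26.8  -0.2 123.8]
delta share [-0.0136 -0.0004 -0.0043] rot share [0. 0. 0.]
```

View pics/scene10.png

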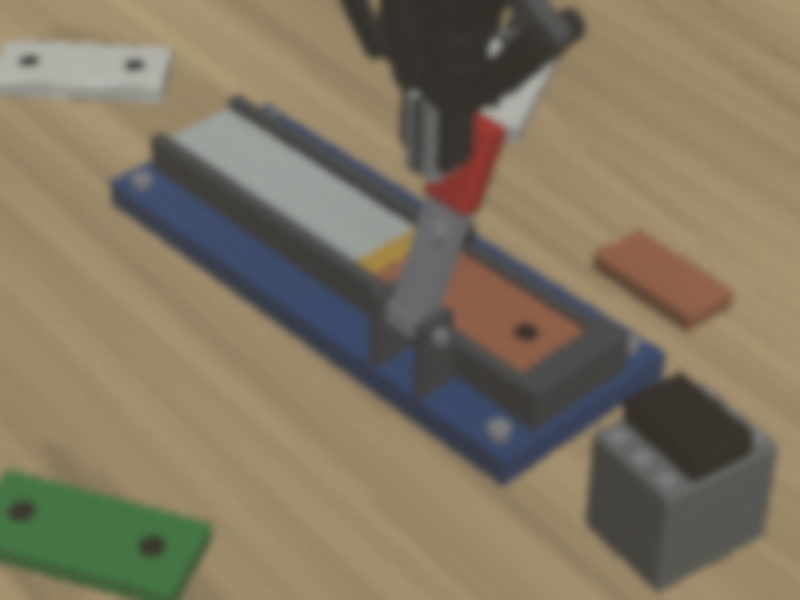

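The clamp is past upright at about 1.15 rad. Now I'll follow its arc downward.

```bash
python3 -m handwheel '{"delta_pos":[[-0.013,0,0.005],[-0.025,0,0.012],[-0.036,0,0.018],[-0.046,0,0.026],[-0.055,0,0.035],[-0.064,0,0.044],[-0.071,0,0.054],[-0.078,0,0.065],[-0.084,0,0.076],[-0.084,0,0.076]],"rotation":[[0,0,0],[0,0,0],[0,0,0],[0,0,0],[0,0,0],[0,0,0],[0,0,0],[0,0,0],[0,0,0],[0,0,0]]}'
python3 st.py '[-22,0,61.5]' 5
python3 - <<'E'
from h import *
p=robot.get_image("scene"); cv2.imwrite(f"pics/scene11.png",cv2.resize(p["img"][210:360,240:440],None,fx=4,fy=4))
E
```

```text
time: 17.85
eef_pos: [0.5304, 0.0964, 0.085]
ee_rot: [-180.0, 0.2, 5.0]
wrist_force: [-0.4, -0.3, -0.7]
width: 0.0003
t 17.85 tcp [0.5304 0.0964 0.085 ] rpy [-1.7999e+02  1.7000e-01  5.0000e+00] F [-0.42 -0.27 -0.73] w 0.0003 q6 82.7
fix mm [-16.1  -0.1  85. ]
delta share [-0.0117 -0.0002  0.0471] rot share [-0.     0.003  0.   ]
```

View pics/scene11.png

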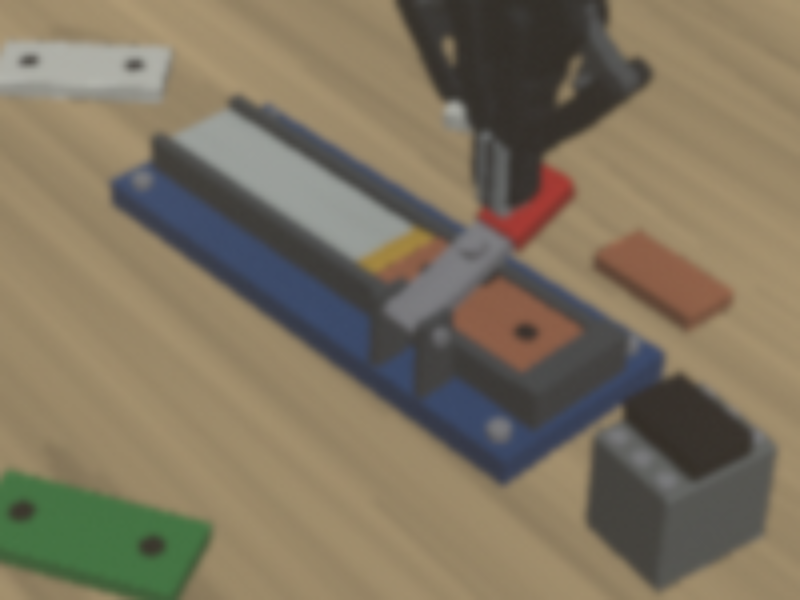

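```bash
python3 -m handwheel '{"delta_pos":[[-0.004,0,0.01],[-0.007,0,0.02],[-0.01,0,0.03],[-0.0115,0,0.04],[-0.0115,0,0.046],[-0.0115,0,0.048],[-0.0115,0,0.049]],"rotation":[[0,0.003,0],[0,0.003,0],[0,0.003,0],[0,0.003,0],[0,0.003,0],[0,0.003,0],[0,0.003,0]]}'
python3 st.py '[-22,0,61.5]' 5
```

```text
time: 18.6
eef_pos: [0.5246, 0.0958, 0.0614]
ee_rot: [180.0, 0.0, 5.0]
wrist_force: [-4.5, -1.5, 13.9]
width: 0.0
t 18.6 tcp [0.5246 0.0958 0.0614] rpy [179.99   0.     5.01] F [-4.5  -1.5  13.95] w 0.0 q6 82.6
fix mm [-21.9  -0.2  61.4]
delta share [-0.0003 -0.0003 -0.0002] rot share [0. 0. 0.]
```

The force rose to 14 N with the tip at 50.4 mm, the height of the handle top when shut. One firmer push, then I'll retreat upward.

```bash
python3 -m handwheel '{"delta_pos":[[0,0,0.003],[0,0,0.003],[0,0,0.003]],"rotation":[[0,0,0],[0,0,0],[0,0,0]]}'
python3 -m handwheel '{"delta_pos":[[0,0,-0.02],[0,0,-0.1],[0,0,-0.2],[-0.1,0,-0.25],[-0.25,0,-0.25],[-0.25,0,-0.25],[-0.25,0,-0.25],[-0.25,0,-0.25]],"rotation":[[0,0,0],[0,0,0],[0,0,0],[0,0,0],[0,0,0],[0,0,0],[0,0,0],[0,0,0]]}'
python3 - <<'E'
from fit import *
for n in("wrist","scene","top"):
    p=robot.get_image(n); im=p["img"].copy()
    X=W(F,[-.052,0,.044]); print(n,"pred end",proj(p,X)[0],[(round(d["score"],2),np.round(np.array(d["xy"])*[640,480],1)) for d in robot.pinpoint("clamp_end",p)][:2])
    for a in(.06,.15): print(a,proj(p,W(F,[.04-.092*np.cos(a),0,.044+.092*np.sin(a)]))[0])
    cv2.imwrite(f"pics/{n}12.png",cv2.resize(im[210:360,240:440],None,fx=4,fy=4) if n=="scene" else im)
E
python3 st.py
```

```text
time: 18.9
eef_pos: [0.5246, 0.0958, 0.0613]
ee_rot: [180.0, -0.0, 5.0]
wrist_force: [-3.8, -1.0, 16.4]
width: 0.0
time: 19.7
eef_pos: [0.4002, 0.0849, 0.1867]
ee_rot: [180.0, -0.1, 5.0]
wrist_force: [0.1, 0.5, -0.0]
width: 0.0
wrist pred end [313.59591017 100.90441745] [(0.55, array([309.2,  99.5]))]
0.06 [313.59427919 100.08508285]
0.15 [313.59294569  97.79126426]
scene pred end [378.81520966 265.27793669] [(0.95, array([381.7, 265. ])), (0.17, array([357.9, 290.4]))]
0.06 [378.9441485  262.80629311]
0.15 [378.89760402 259.22673297]
top pred end [278.44029768 273.9361708 ] [(0.91, array([276.8, 275.3]))]
0.06 [278.27096884 273.84944831]
0.15 [277.98532181 273.42521926]
t 20.0 tcp [0.4006 0.0849 0.1859] rpy [ 1.7998e+02 -2.0000e-02  5.0200e+00] F [-0.67  0.18 -0.95] w 0.0003 q6 80.3
fix mm [-146.4   -0.3  185.9]
```

View pics/scene12.png

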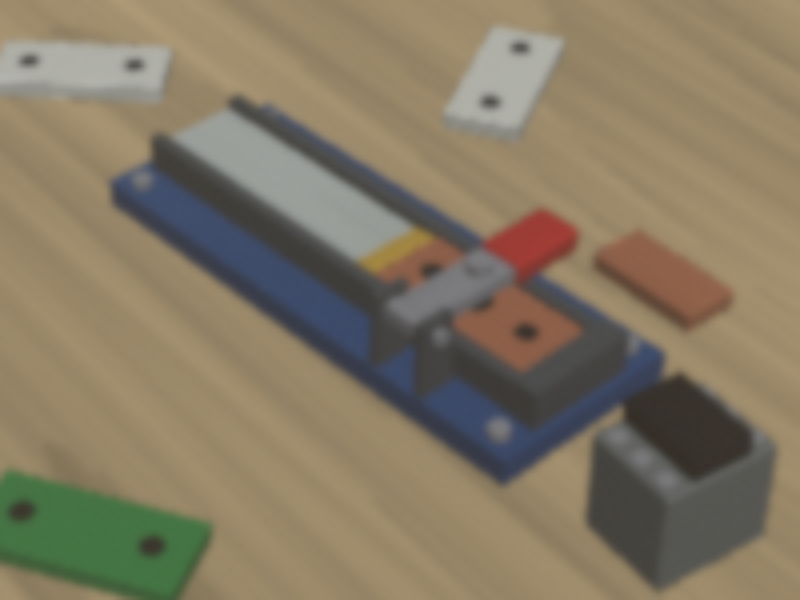

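View pics/wrist12.png

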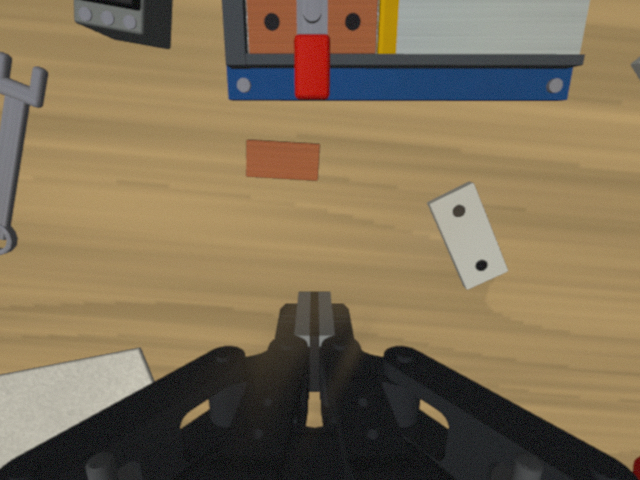

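The clamp is level over the bar, with its end where the shut angle predicts. The bystanders haven't moved and the arm is clear, so I'm handing in.

```bash
python3 -c "
from h import *
print(robot.close_job())"
```

```text
the job is handed in; nothing more can be done
None
```

The bar is in the pocket and pressed home, the clamp is shut over it, and I handed the job in at about 20 s of the 58 s allowed. No verdict came back.

- **Seating:** I pushed the bar over the lip with closed fingers and pressed it down. At first it gave way at about 4 N. It then stopped hard at 17.5 N with its top 30.0 mm above the bench, the fully-home height. I had calibrated fingertip height on the bar's top beforehand. The clamp was still leaning back at about 2 rad.
- **Clamp:** I swung it over and pressed it to a hard stop at about 16 N, with the handle top at 50.3 mm against a nominal 50.5 mm. In all three cameras the handle's end was within about 4 px of its shut position. I judged it shut mainly from the press height and the scene view, because the top and wrist views hardly show small angles.
- **Bystanders:** In the last scene and wrist pictures, those in view looked unmoved. I compared them by eye and did not measure, and I did not view the final top picture.
- **One thing went wrong:** On the first push at the clamp, the handle's rising end wedged against the gripper and forced the arm up about 20 mm. I read 63 N at the wrist, below its 120 N limit. I took the contact to be on the fingers. If it was on the gripper body, the 40 N limit may have been passed. I backed off, turned the gripper 90 degrees and repeated the push at about 3 N.

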